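Close a clamshell bonding jig, pin it and keep it pressed shut

ROBOT

A 6-joint arm with a two-finger parallel gripper is mounted at the origin on the work surface. World frame = base frame: x ahead of the robot, y to its left, z up, the work surface at z = 0. Lengths are in m, angles in rad, forces in N, time in s.
With the tool pointing down it reaches from about 0.3 to 0.875 m from the base axis. Payload 6.4 kg.
Tool frame: the origin (TCP) lies on the centre line of the jaws, within the pads' length; the fingertips stand 14 mm ahead of it and the grasp point (between the pads) lies 5 mm behind it; z points along the fingers, y is the direction in which the jaws open and shut (so a half turn about z gives the same grasp; the last joint's range is limited). The gripper opens to 85 mm and grips with 20 to 120 N. Pads are 22 mm wide; open, the fingers measure 114 mm over their backs; the gripper's body (76 mm by 85 mm) begins 54 mm behind the grasp point. The pads swing forward as they close: fully open they stand 13 mm farther back than shut.
Start: joints at [-1.308, 0.181, 1.607, -0, 1.354, -0.206], TCP at [0.26, -0.513, 0.245] pointing down, gripper open.
Joint ranges: [-2.99, 2.99], [-0.89, 2.07], [0.3, 2.58], [-1.14, 4.28], [0, 2.63], [-3.12, 3.12]. Speed limits (rad/s): [2.57, 2.57, 3.01, 3.14, 3.14, 3.14].

INTERFACE

Orientations are given as a unit quaternion [w, x, y, z].
In Python, from bench import * gives the robot as it stands.
- The arm moves only by the tool servo_tool, never from a script. Its argument "plan" is a list that holds one entry, the list of rows, each a list of 5 numbers: the shift along the world's x, y, z in m, then the turn about the world's z in rad, then the gripper command: -1 is shut, 1 is fully open, values between are in proportion. In form: [[[tx, ty, tz, roll, claw], ...]]. A call has 1 to 8 rows; each row shifts and turns the commanded pose from where the row before left it; what a row does not reach is not made up. A row lasts 1/10 s, in which the tool goes at most 50 mm and 8.59 degrees, less where a joint would pass 70% of its speed; a pose out of reach is approached as far as the arm can. A call with a gripper value outside its range is refused whole. The fingers move at their own pace and stop on an object; the grip force is fixed at half the most. Time passes only in rows, so rows that do not move let the fingers close. It gives the time, the measured TCP pose, the force and the opening at its end, in the units of the state.
- get_obs(): the state, without advancing time (a new reading comes with each control period).
- camera(name): name is "scene" or "top" or "wrist"; returns a dict with "img" (384x512x3 uint8, blue, green, red), "camera_matrix" (3x3 intrinsics, pixels), "k1" (the pictures are not rectified: a ray, as slopes to the right and down, at radius r is drawn at 1 + k1 r^2 times it, then the intrinsics apply), "rvec" (rotation vector, rad) and "tvec" (3), from world to camera coordinates, as OpenCV has them. Camera axes: x right, y down, z forward; pixel columns grow to the right and rows downward; lengths in m; the calibration is good to about 2 mm. A picture is of the moment at which its call begins. There is no depth.
- hand_in(): hands the job in, once; it reports no verdict.
Trained networks look in a picture, given as the dict that the camera call returned (one of the last four; its "shot" number tells which), for a name from the list of things; names that differ only in an ending like _2 or _b are one class to them, and where a whole thing is asked for, a point or a joint stands for the part that bears it (a point fixed in the world has none). Each returns a list of dicts, best first, with "conf" (0 to 1); they miss things now and then, are a little off and sometimes report something else, mostly with a low value. They report only what shows in the picture. A call takes as long as a camera call. They do not tell look-alikes from the thing itself.
- trace(picture, thing): "mask" (384x512 bool, what is visible of it) and "rect" ([left, top, right, bottom] as shares, 0 to 1, of the picture: columns of its width, rows of its height, round what is visible of it).
- pinpoint(picture, thing): "centre" ([row, column] as shares, 0 to 1, of the picture: columns of its width, rows of its height: a listed point, or the origin of a listed thing).
The state is a dict: "time_s": time; "q": joint angles; "dq": joint speeds; "joint_efforts": joint torques, N m; "eef_pos": TCP position; "eef_rot": TCP orientation; "wrist_force": force on the tool from outside, world axes, zero at the start; "torque": the same for the moment, N m; "opening": opening from 0.0 (shut) to 1.0 (fully open).
Only numpy, scipy, OpenCV 4.12 (cv2) and the standard library are available. Lean on these libraries where they do the work, as an engineer would, in place of code of your own. Each camera call takes 0.05 s, during which the arm holds its last target.

TASK

Swing the open leaf of the aluminium clamshell jig over onto its base, then take the pin with the plain straight cylindrical head (not the T-handled or the ball-headed one) from the rack and push it down through the hole in the leaf into the hole of the base until its head sits on the leaf. A spring plunger lifts the leaf slightly and the pin does not lock it, so press down until the two halves are fully shut and finish the job while still holding them pressed shut: do not let go. Leave the other two pins in the rack and the other things on the bench where they are.

Things in the scene. Friction and masses are not known exactly. Their poses are not given: they have to be found in the camera images.
- jig: Aluminium clamshell jig base, fixed, 120 mm (its x) by 150 mm (its y) by 50 mm high, with a recess holding a grey plastic housing. Origin: centre of its underside, on the bench. The hinge runs along its x at its +y side; the pin hole is near its -y side, at (0, -50 mm); the spring plunger (10 mm round, up to 9 mm proud of the base) is at (40, -58 mm).
- leaf (a joint): Leaf angle (rad): 0 = shut, 1.57 = upright; starts leaning back at 1.65 to 1.8, stop at 2.1. Slight hinge friction: it stays as found. Pushed over from its back (outer face, on the jig's +y side) it falls shut by itself below about 1.0 and rests on the spring plunger at about 0.055. From there 5 to 9 N straight down at the pin hole shuts it; released, it springs back to 0.055.
- leaf_hinge (a point): Middle of the leaf's hinge axis, 52 mm above the bench; fixed. At angle q a point of the leaf's inner face at r from the hinge is r cos q towards the jig's -y and r sin q above the hinge.
- leaf_edge (a point): Middle of the leaf's free edge, half-way through its thickness; moves with the leaf. The leaf is an aluminium frame with windows, 0.3 kg, 120 mm along the hinge, 140 mm from hinge to free edge, 14 mm thick.
- leaf_hole (a point): Centre of the mouth of the leaf's 15 mm through-hole, on the leaf's outer face (upper face when shut, then 66 mm above the bench), 118 mm from the hinge; moves with the leaf.
- base_hole (a point): Centre of the mouth of the base's 15 mm vertical through-hole, on the base's top, 50 mm above the bench; right below the leaf's hole when shut.
- rack: Black plastic pin rack, fixed, 50 mm (its x) by 210 mm (its y) by 65 mm high. Origin: centre of its underside. Three upright 15 mm through-holes in a row along its y, at -70, 0 and +70 mm, each with one pin hanging in it; which pin is in which hole varies.
- pin_grip (a point): The pin to use: its head's centre, half-way up the head. Bright steel, 0.1 to 0.17 kg, plain upright cylindrical head 28 mm in diameter and 44 mm tall, below it a 12 mm shaft 55 mm long with a tapered tip. In the rack the head's underside rests on the rack's top, 65 mm above the bench, so this point is at 87 mm.
- pin_tip (a point): The tip (lowest point) of that pin's shaft, 77 mm below pin_grip; 11 mm above the bench when the pin is fully home in the shut jig.
- pin: The same pin; origin at the shaft's tip, its z axis pointing up along the shaft to the head.
- tee_grip (a point): Leave alone: middle of the cross bar (56 mm long, 14 mm thick) of the T-handled steel pin in the rack.
- ball_grip (a point): Leave alone: centre of the 32 mm ball of the ball-headed steel pin in the rack.
- driver_grip (a point): Leave alone: handle of a screwdriver lying on the bench.
- socket_mid (a point): Leave alone: centre of a small steel tube socket, 28 mm in diameter and 28 mm tall, standing on the bench.
- can_mid (a point): Leave alone: centre of a grey jar, 52 mm in diameter, 85 mm tall.
- carton_mid (a point): Leave alone: centre of a yellow carton, 90 by 140 by 45 mm.
Mind the look-alikes: they are no part of the job. Leave any blue look-alike of the pin alone. Leave any green look-alike of the jig alone.

How it is judged:
On the way, in this order (a step that is already met when the one before it is completed fails the run):
1. the leaf has been swung over onto the base (angle below 0.12 rad) before the pin is brought to its hole (value of joint leaf below 0.12 rad and horizontal distance between pin_tip and base_hole above 0.05 m), for 0.2 s.
2. the pin has entered the base's hole through the leaf's hole (its tip at least 10 mm down the base's hole) (z of pin_tip in the frame of base_hole below -0.01 m and horizontal distance between pin_tip and base_hole below 0.005 m and value of joint leaf below 0.12 rad), for 0.1 s.
At the end, for the whole second after the job is handed in: The robot still presses on pin or leaf (over 2 N), the leaf is held shut (below 0.02 rad), and the pin stands upright (0.1 rad) through both holes (tip within 5 mm of the base hole's axis), head down on the leaf (tip at least 35.5 mm below the base's top; 39 mm is home) (value of joint leaf below 0.02 rad and horizontal distance between pin_tip and base_hole below 0.005 m and z of pin_tip in the frame of base_hole below -0.0355 m and angle between pin's own z axis and vertical below 0.1 rad and (contact force between any of the fingers, the arm and pin above 2 N or contact force between any of the fingers, the arm and leaf above 2 N)); the arm keeps its last pose, push and grip.
It fails at once if the T-handled or ball-headed pin was taken out or shifted (over 25 mm) (distance of any of tee_grip, ball_grip from where it was at the start of the episode above 0.025 m).
It fails at once if a bystander on the bench was moved (over 30 mm) (distance of any of driver_grip, socket_mid, can_mid, carton_mid from where it was at the start of the episode above 0.03 m).
It also fails if it takes over 61 s, if anything falls off the work surface, if the arm or the gripper's body presses on something with over 40 N, if the wrist force passes 120 N, or if a joint passes its speed limit or range.

## Working session

There is one attempt and no reset: what is moved stays moved. The work goes in short steps, Python scripts to look and compute and a tool call to move; the robot and the scene stay as the last step left them, time stands still between calls to the robot, and variables do not carry over. Pictures are saved under pics/ and viewed, and the job is handed in when it is done.

Besides the shell and the picture viewer there is one more tool, called after ">>>" in YAML: its name, and indented under it one key for each argument. servo_tool: Moves the arm, as the interface text tells. Its arguments: {"type":"object","properties":{"plan":{"type":"array"}},"required":["plan"]}

```bash
mkdir -p pics; ls
cat > h.py <<'E'
from bench import *
import numpy as np, cv2
def P(cam):
    R,_=cv2.Rodrigues(np.array(cam["rvec"],float)); return R,np.array(cam["tvec"],float).ravel(),np.array(cam["camera_matrix"],float),float(cam["k1"])
def ray(cam,row,col):
    R,t,K,k=P(cam); d=np.array([k,0,0,0,0.])
    n=cv2.undistortPoints(np.array([[[col,row]]],float),K,d).ravel()
    v=R.T@np.array([n[0],n[1],1]); return -R.T@t, v/np.linalg.norm(v)
def onz(cam,row,col,z):
    o,v=ray(cam,row,col); return o+v*(z-o[2])/v[2]
def proj(cam,X):
    R,t,K,k=P(cam); p,_=cv2.projectPoints(np.array(X,float).reshape(-1,1,3),np.array(cam["rvec"],float),t,K,np.array([k,0,0,0,0.])); return p.reshape(-1,2)
def tri(rays):
    A=np.zeros((3,3));b=np.zeros(3)
    for o,v in rays:
        M=np.eye(3)-np.outer(v,v);A+=M;b+=M@o
    x=np.linalg.solve(A,b); return x,[np.linalg.norm((np.eye(3)-np.outer(v,v))@(x-o)) for o,v in rays]
E
python3 - <<'E'
from h import *
for n in("scene","top"):
    c=camera(n); cv2.imwrite(f"pics/a_{n}.png",c["img"]); 
    print(n, P(c)[0].T@-P(c)[1])
    for th in("jig","leaf_hinge","leaf_edge","leaf_hole","base_hole","rack","pin_grip","pin_tip","tee_grip","ball_grip","driver_grip","socket_mid","can_mid","carton_mid"):
        r=pinpoint(c,th)
        print(th,[(round(d["conf"],2),[round(d["centre"][0]*384,1),round(d["centre"][1]*512,1)]) for d in r[:4]])
o=get_obs(); print(o)
E
```

```text
pics
scene [ 1.09366039 -0.03861846  0.95609212]
jig [(0.9, [201.8, 329.7]), (0.66, [132.3, 297.8])]
leaf_hinge [(0.96, [185.8, 366.3]), (0.57, [115.8, 322.4])]
leaf_edge [(0.9, [149.4, 389.7]), (0.66, [116.0, 263.6])]
leaf_hole [(0.76, [152.1, 387.5]), (0.72, [112.3, 277.3]), (0.27, [185.8, 194.2])]
base_hole [(0.79, [116.8, 273.6]), (0.73, [193.6, 313.7])]
rack [(0.81, [186.0, 162.7])]
pin_grip [(0.84, [199.1, 198.8])]
pin_tip [(0.52, [188.3, 161.2]), (0.51, [219.5, 203.9])]
tee_grip [(0.53, [160.0, 121.9])]
ball_grip [(0.61, [161.1, 152.7]), (0.55, [147.9, 387.0])]
driver_grip []
socket_mid [(0.65, [157.8, 240.5])]
can_mid [(0.57, [289.1, 253.9]), (0.56, [159.7, 119.2])]
carton_mid [(0.92, [299.0, 145.3])]
top [ 0.34576024 -0.03539109  1.17032858]
jig [(0.82, [267.9, 201.9]), (0.64, [187.6, 178.4]), (0.23, [100.7, 252.7])]
leaf_hinge [(0.92, [269.2, 171.6])]
leaf_edge [(0.82, [269.7, 231.7]), (0.75, [175.4, 121.9]), (0.49, [95.7, 331.3])]
leaf_hole [(0.91, [177.2, 128.7]), (0.85, [266.6, 221.9]), (0.48, [188.2, 177.6])]
base_hole [(0.98, [180.1, 195.4]), (0.68, [268.5, 223.1]), (0
[... 348 characters left out ...]
_mid [(0.6, [97.2, 332.5])]
{'time_s': 1.5, 'q': array([-1.30829789e+00,  1.80794246e-01,  1.60699697e+00,  2.60950165e-06,
        1.35380225e+00, -2.06294259e-01]), 'dq': array([-0.00029534,  0.00041988, -0.00071941, -0.00015206, -0.00077678,
       -0.00047762]), 'joint_efforts': array([-2.14720512e-04, -4.44835854e+01, -3.51677907e+01, -2.39450565e-04,
        7.42544235e-04,  9.91979960e-06]), 'eef_pos': array([ 0.25981387, -0.51297129,  0.24529316]), 'eef_rot': array([-4.44727433e-07,  9.72654786e-01,  2.32255608e-01,  1.26215525e-06]), 'wrist_force': array([ 0.40275492,  0.00311847, -0.18041969]), 'torque': array([-0.02536958, -0.05730038,  0.02015897]), 'opening': 0.9995333657709711}
```

View pics/a_scene.png

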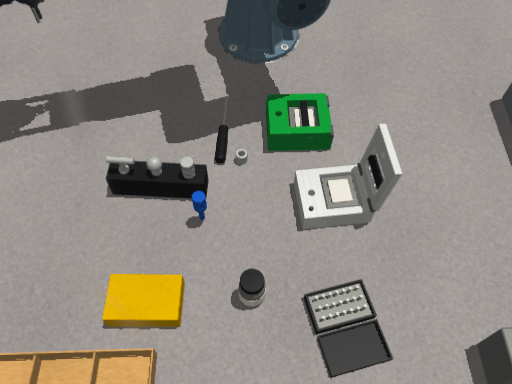

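View pics/a_top.png

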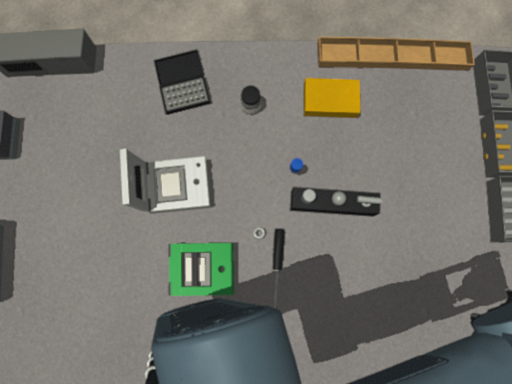

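Run:
```python
import cv2,numpy as np
a=cv2.imread("pics/a_scene.png");b=cv2.imread("pics/a_top.png")
cv2.imwrite("pics/b1.png",np.hstack([cv2.resize(a[140:230,95:215],(400,300),interpolation=3),cv2.resize(b[145:235,270:390],(400,300),interpolation=3)]))
cv2.imwrite("pics/b2.png",np.hstack([cv2.resize(a[120:240,280:410],(400,370),interpolation=3),cv2.resize(b[140:220,110:220],(400,291),interpolation=3) if 0 else cv2.resize(b[130:230,110:220],(400,370),interpolation=3)]))
```

```text
(no output)
```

View pics/b1.png

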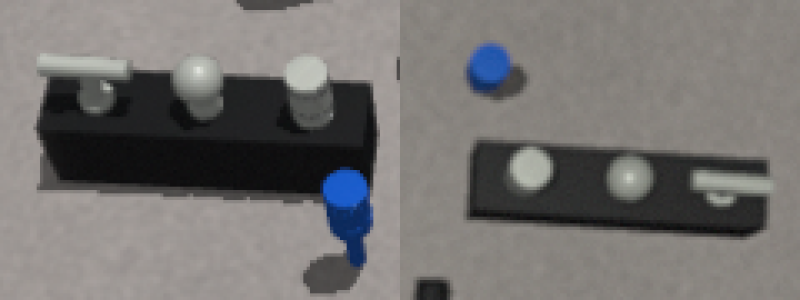

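View pics/b2.png

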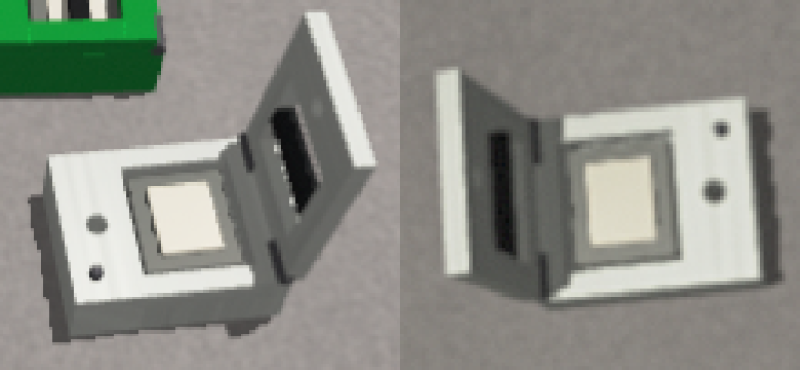

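Run:
```python
from h import *
c=camera("top");s=camera("scene")
def crop2top(x,y): return 130+y*100/370,110+(x-400)*110/400
def crop2sc(x,y): return 120+y*120/370,280+x*130/400
def crop1top(x,y): return 145+y*.3,270+(x-400)*.3
def crop1sc(x,y): return 140+y*.3,95+x*.3
pr=lambda n,v:print(n,np.round(v,4))
pr("bh top",onz(c,*crop2top(714,191),.05));pr("bh net",onz(c,180.1,195.4,.05));pr("bh sc",onz(s,*crop2sc(97,223),.05));pr("bh sc net",onz(s,193.6,313.7,.05))
pr("pl top",onz(c,*crop2top(722,129),.059));pr("pl sc",onz(s,*crop2sc(96,272),.059))
for p in((745,98),(761,281)): pr("corner top",onz(c,*crop2top(*p),.05))
for p in((48,157),(74,303)): pr("corner sc",onz(s,*crop2sc(*p),.05))
pr("edge tri",tri([ray(c,175.4,121.9),ray(s,149.4,389.7)])[0])
# leaf edge corners (outer/inner)
for n,a,b in(("edge +x in",(462,70),(375,163)),("edge -x in",(467,272),(307,12))):
    x,r=tri([ray(c,*crop2top(*a)),ray(s,*crop2sc(*b))]);pr(n,list(x)+r)
pr("pin headtop top",onz(c,*crop1top(532,168),.109));pr("sc",onz(s,*crop1sc(307,75),.109))
pr("pin net",onz(c,193.9,309,.087));pr("sc",onz(s,199.1,198.8,.087));pr("sc",onz(s,167.8+0,187,.087))
pr("ball",onz(c,*crop1top(630,177),.09)); pr("tee",onz(c,*crop1top(732,184),.1))
pr("rack TL,TR",[onz(c,*crop1top(474,142),.065),onz(c,*crop1top(768,161),.065)])
pr("blue",onz(c,*crop1top(490,62),.1));pr("blue tip",onz(s,*crop1sc(357,265),.0))
pr("bluetop",tri([ray(c,*crop1top(490,62)),ray(s,*crop1sc(346,188))])[0])
pr("socket",onz(c,233.8,260,.014));pr("can",onz(c,100,254,.04));pr("driver",onz(c,252,280,.01))
pr("green",onz(c,267.9,201.9,0))
print(get_obs()["time_s"])
```

```text
bh top [0.5519 0.1007 0.05  ]
bh net [0.5556 0.1031 0.05  ]
bh sc [0.5529 0.1014 0.05  ]
bh sc net [0.5562 0.1059 0.05  ]
pl top [0.5911 0.095  0.059 ]
pl sc [0.5969 0.0962 0.059 ]
corner top [0.6138 0.081  0.05  ]
corner top [0.4929 0.0689 0.05  ]
corner sc [0.4972 0.0707 0.05  ]
corner sc [0.6156 0.0807 0.05  ]
edge tri [0.5406 0.2415 0.1874]
edge +x in [0.5992 0.2422 0.1927 0.0073 0.0073]
edge -x in [4.801e-01 2.277e-01 1.896e-01 3.000e-04 3.000e-04]
pin headtop top [ 0.5081 -0.1634  0.109 ]
sc [ 0.5117 -0.1615  0.109 ]
pin net [ 0.515  -0.1648  0.087 ]
sc [ 0.5875 -0.1361  0.087 ]
sc [ 0.5102 -0.1642  0.087 ]
ball [ 0.5043 -0.2339  0.09  ]
tee [ 0.4975 -0.3031  0.1   ]
rack TL,TR [[ 0.5337 -0.128   0.065 ]
 [ 0.5188 -0.3389  0.065 ]]
blue [ 0.5839 -0.1372  0.1   ]
blue tip [ 0.5887 -0.1366  0.    ]
bluetop [ 0.5852 -0.1367  0.094 ]
socket [ 0.4288 -0.0519  0.014 ]
can [ 0.7613 -0.0389  0.04  ]
driver [ 0.3846 -0.1002  0.01  ]
green [0.3467 0.0904 0.    ]
1.6
```

>>> servo_tool:
  plan:
    - [[0.015, 0.045, 0.01, 0, -1], [0.015, 0.045, 0.01, 0, -1], [0.015, 0.045, 0.01, 0, -1], [0.015, 0.045, 0.01, 0, -1], [0.015, 0.045, 0.01, 0, -1], [0.015, 0.045, 0.005, 0, -1], [0.015, 0.045, 0, 0, -1], [0.015, 0.045, 0, 0, -1]]

```text
time_s: 2.4
eef_pos: [0.3801, -0.1513, 0.3009]
eef_rot: [0.001, 0.973, 0.232, 0.001]
wrist_force: [0.5, -0.5, -0.2]
opening: 0.002
```

>>> servo_tool:
  plan:
    - [[0.015, 0.045, 0, 0, -1], [0.015, 0.045, 0, 0, -1], [0.015, 0.045, 0, 0, -1], [0.015, 0.045, 0, 0, -1], [0.015, 0.045, 0, 0, -1], [0.015, 0.045, 0, 0, -1], [0.015, 0.045, 0, 0, -1], [0.015, 0.045, 0, 0, -1]]

```text
time_s: 3.2
eef_pos: [0.5001, 0.2092, 0.3005]
eef_rot: [0.0, 0.973, 0.232, 0.0]
wrist_force: [0.4, -0.5, 0.9]
opening: 0.002
```

>>> servo_tool:
  plan:
    - [[0.015, 0.04, 0, 0, -1], [0.015, 0.04, 0, 0, -1], [0.01, 0.03, 0, 0, -1], [0, 0, -0.04, 0, -1], [0, 0, -0.04, 0, -1], [0, 0, -0.035, 0, -1], [0, 0, 0, 0, -1]]

```text
time_s: 3.9
eef_pos: [0.5361, 0.3158, 0.1791]
eef_rot: [0.001, 0.973, 0.232, -0.006]
wrist_force: [-0.8, -0.8, -1.5]
opening: 0.003
```

Run:
```python
from h import *
a=camera("scene")["img"];b=camera("top")["img"]
cv2.imwrite("pics/c.png",np.hstack([cv2.resize(a[80:250,270:480],(400,324)),cv2.resize(b[100:270,50:260],(400,324))]))
```

```text
(no output)
```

View pics/c.png

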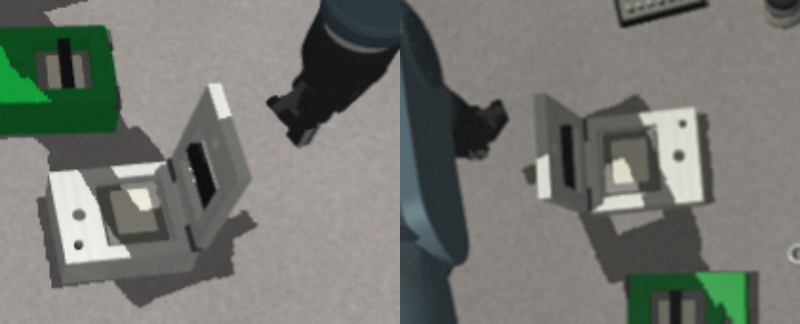

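>>> servo_tool:
  plan:
    - [[0.002, -0.02, 0, 0, -1], [0.002, -0.02, 0, 0, -1], [0.002, -0.015, 0, 0, -1], [0.001, -0.015, 0, 0, -1], [0.001, -0.015, 0, 0, -1], [0.001, -0.015, -0.003, 0, -1], [0.001, -0.015, -0.004, 0, -1], [0.001, -0.015, -0.004, 0, -1]]

```text
time_s: 4.8
eef_pos: [0.5506, 0.1857, 0.1737]
eef_rot: [0.0, 0.973, 0.232, -0.0]
wrist_force: [0.1, 0.5, -0.3]
opening: -0.002
```

>>> servo_tool:
  plan:
    - [[0.001, -0.015, -0.004, 0, -1], [0.001, -0.015, -0.004, 0, -1], [0.001, -0.015, -0.002, 0, -1], [0, 0, 0, 0, -1], [0, 0, 0, 0, -1]]

```text
time_s: 5.3
eef_pos: [0.5539, 0.1417, 0.1643]
eef_rot: [-0.0, 0.973, 0.232, 0.0]
wrist_force: [0.9, 0.3, -0.2]
opening: 0.001
```

Run:
```python
from h import *
a=camera("scene")["img"];b=camera("top")["img"]
cv2.imwrite("pics/d.png",np.hstack([cv2.resize(a[80:250,270:480],(400,324)),cv2.resize(b[100:270,50:260],(400,324))]))
```

```text
(no output)
```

View pics/d.png

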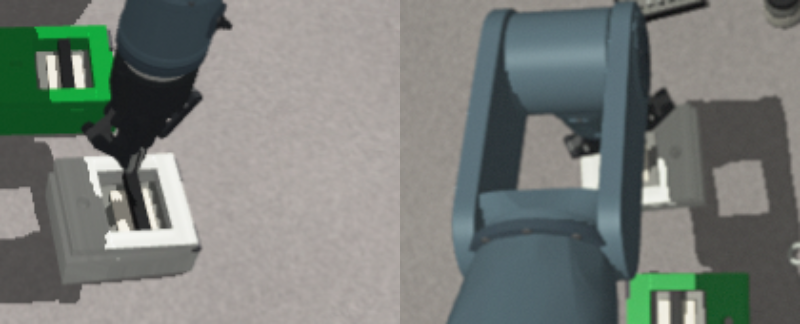

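>>> servo_tool:
  plan:
    - [[0, 0, 0.04, 0, 0.2], [-0.005, -0.03, 0.03, 0.1, 0.2], [-0.007, -0.045, 0, 0.1, 0.2], [-0.007, -0.045, 0, 0.1, 0.2], [-0.007, -0.045, 0, 0, 0.2], [-0.007, -0.045, 0, 0, 0.2], [-0.007, -0.045, 0, 0, 0.2], [-0.003, -0.045, 0, 0, 0.2]]

```text
time_s: 6.2
eef_pos: [0.5105, -0.1589, 0.2348]
eef_rot: [0.0, 0.927, 0.376, 0.0]
wrist_force: [1.0, -0.3, 0.3]
opening: 0.6
```

>>> servo_tool:
  plan:
    - [[0, 0, 0, 0, 0.2], [0, 0, 0, 0, 0.2]]

```text
time_s: 6.4
eef_pos: [0.5109, -0.1583, 0.2344]
eef_rot: [-0.0, 0.927, 0.374, 0.0]
wrist_force: [0.3, -0.1, -0.2]
opening: 0.592
```

Run:
```python
from h import *
w=camera("wrist");s=camera("scene");t=camera("top")
cv2.imwrite("pics/e_w.png",w["img"]);cv2.imwrite("pics/e_s.png",s["img"]);cv2.imwrite("pics/e_t.png",t["img"])
o=get_obs();print(o["eef_pos"],o["q"],o["time_s"])
print(proj(w,[[.5105,-.163,.109],[.5105,-.163,.065]]))
r=pinpoint(w,"pin_grip");print([(d["conf"],d["centre"][0]*384,d["centre"][1]*512,onz(w,d["centre"][0]*384,d["centre"][1]*512,.087)) for d in r])
```

```text
[ 0.51106051 -0.15642807  0.23428679] [-5.19499140e-01  1.00669224e-01  1.72025980e+00  4.17896406e-04
  1.32089340e+00  2.80532584e-01] 6.55
[[250.68491816 191.57110622]
 [250.47823413 178.72987285]]
[(0.97, 186.5856, 249.8048, array([ 0.50845665, -0.16386251,  0.087     ])), (0.81, 159.7824, 359.3216, array([ 0.60659875, -0.22422439,  0.087     ]))]
```

View pics/e_w.png

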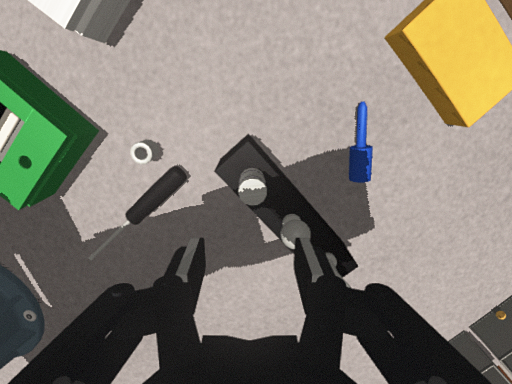

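View pics/e_s.png

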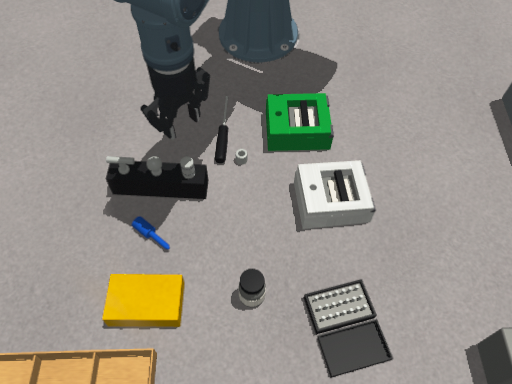

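View pics/e_t.png

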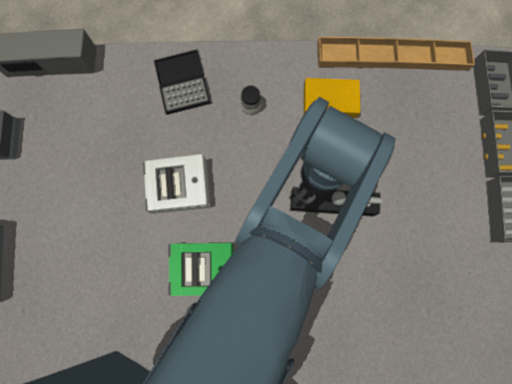

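Run:
```python
import cv2,numpy as np
a=cv2.imread("pics/e_s.png");b=cv2.imread("pics/e_t.png");w=cv2.imread("pics/e_w.png")
cv2.imwrite("pics/f1.png",np.hstack([cv2.resize(a[150:240,285:385],None,fx=4,fy=4,interpolation=2),cv2.resize(b[140:230,130:230],None,fx=4,fy=4,interpolation=2)]))
cv2.imwrite("pics/f2.png",cv2.resize(w[130:280,180:380],None,fx=4,fy=4,interpolation=2))
```

```text
(no output)
```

View pics/f1.png

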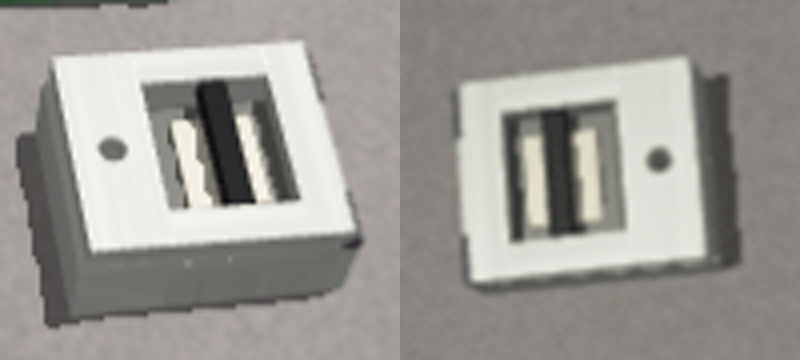

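View pics/f2.png

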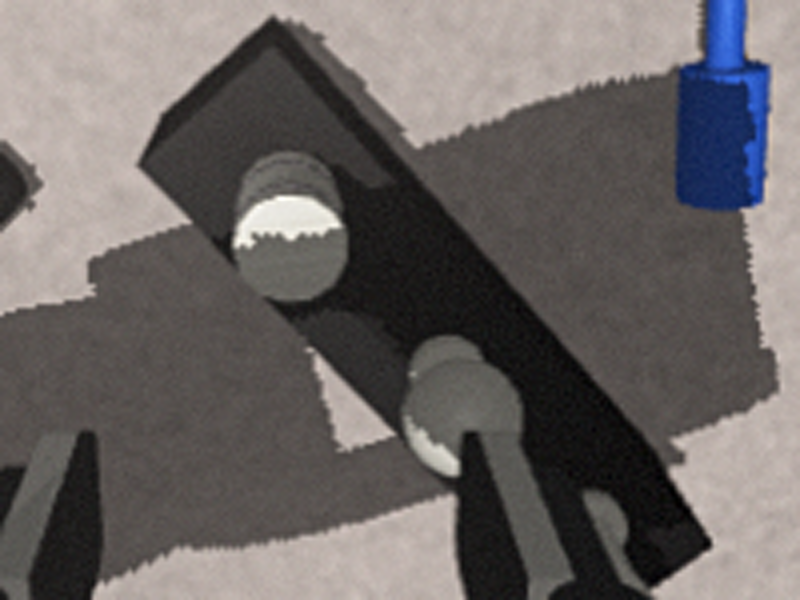

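Run:
```python
from h import *
import h
w=camera("wrist");s=camera("scene");t=camera("top")
def half(c): return c
for z in(.066,.0725): print(onz(t,180-.4,194.75-.4,z),onz(s,187.25-.4,313.25-.4,z))
print(tri([ray(t,179.6,194.35),ray(s,186.85,312.85)]))
print("pin head top wrist",onz(w,192.2-.4,252.5-.4,.109))
for c,n in((t,"top"),(s,"scene")):
    for d in pinpoint(c,"leaf_hole")[:3]:print(n,d["conf"],onz(c,d["centre"][0]*384,d["centre"][1]*512,.0725))
# leaf top corners in top view
for p in((692,57),(708,262)): print("corner", onz(t,140+p[1]/4-.4,130+(p[0]-400)/4-.4,.074))
```

```text
[0.55387096 0.10363667 0.066     ] [0.54893114 0.10289354 0.066     ]
[0.55264603 0.10281836 0.0725    ] [0.55290908 0.10186013 0.0725    ]
(array([0.5526799 , 0.10238924, 0.07215624]), [np.float64(0.0004691081995775974), np.float64(0.0004691081995775868)])
pin head top wrist [ 0.51148136 -0.16222925  0.109     ]
top 0.83 [0.35192595 0.04408753 0.0725    ]
top 0.69 [0.54739907 0.10113862 0.0725    ]
scene 0.88 [0.33380524 0.04426454 0.0725    ]
scene 0.84 [0.5482853  0.09851499 0.0725    ]
corner [0.61456241 0.08407596 0.074     ]
corner [0.49175224 0.07295188 0.074     ]
```

>>> servo_tool:
  plan:
    - [[0, -0.006, -0.02, 0, 0.2], [0, 0, -0.03, 0, 0.2], [0, 0, -0.03, 0, 0.2], [0, 0, -0.03, 0, 0.2], [0, 0, -0.02, 0, 0.2], [0, 0, -0.014, 0, 0.2], [0, 0, 0, 0, 0.2]]

```text
time_s: 7.55
eef_pos: [0.5097, -0.1631, 0.0884]
eef_rot: [-0.001, 0.927, 0.375, -0.001]
wrist_force: [-0.2, 0.3, -0.2]
opening: 0.599
```

Run:
```python
from h import *
o=get_obs();print(o["eef_pos"],o["wrist_force"],o["opening"])
w=camera("wrist");s=camera("scene")
cv2.imwrite("pics/g.png",np.hstack([cv2.resize(w["img"],(400,300)),cv2.resize(s["img"][100:220,90:250],(400,300))]))
```

```text
[ 0.50965064 -0.16313382  0.08844102] [-0.19008296  0.27338855 -0.18381557] 0.5992346787599917
```

View pics/g.png

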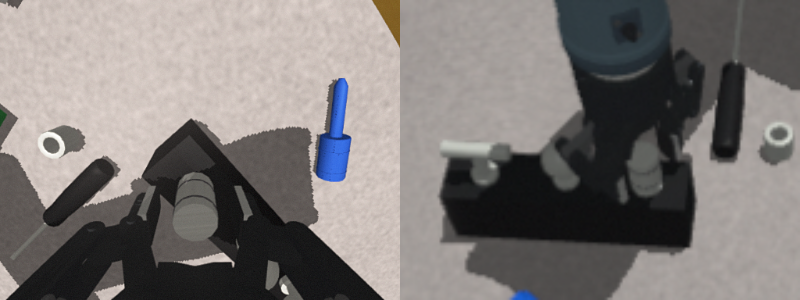

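>>> servo_tool:
  plan:
    - [[0, 0, 0, 0, -1], [0, 0, 0, 0, -1], [0, 0, 0, 0, -1], [0, 0, 0, 0, -1]]

```text
time_s: 8.05
eef_pos: [0.5115, -0.1642, 0.0919]
eef_rot: [0.001, 0.927, 0.375, 0.001]
wrist_force: [-2.5, 2.8, 6.3]
opening: 0.31
```

>>> servo_tool:
  plan:
    - [[0, 0, 0.02, 0, -1], [0, 0, 0.03, 0, -1], [0, 0, 0.03, 0, -1], [0, 0, 0.03, 0, -1], [0, 0, 0.02, 0, -1], [0, 0, 0, 0, -1]]

```text
time_s: 8.65
eef_pos: [0.5128, -0.1651, 0.2243]
eef_rot: [0.003, 0.927, 0.375, 0.002]
wrist_force: [0.8, -0.7, -2.1]
opening: 0.315
```

Run:
```python
from h import *
o=get_obs();print(o["eef_pos"],o["wrist_force"],o["opening"])
w=camera("wrist");s=camera("scene")
cv2.imwrite("pics/i.png",np.hstack([cv2.resize(w["img"],(400,300)),cv2.resize(s["img"][80:200,90:250],(400,300))]))
```

```text
[ 0.51279031 -0.1650655   0.22430628] [ 0.7852452  -0.66826393 -2.09280589] 0.3145329704618763
```

View pics/i.png

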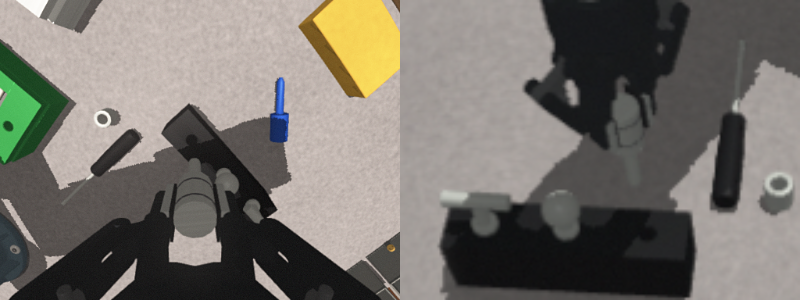

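>>> servo_tool:
  plan:
    - [[0, 0.02, 0, 0, -1], [0.006, 0.04, 0, 0, -1], [0.006, 0.04, 0, 0, -1], [0.006, 0.04, 0, 0, -1], [0.006, 0.04, 0, 0, -1], [0.006, 0.04, 0, 0, -1], [0.006, 0.03, 0, 0, -1], [0.004, 0.015, 0, 0, -1]]

```text
time_s: 9.55
eef_pos: [0.5497, 0.1035, 0.2181]
eef_rot: [-0.001, 0.927, 0.376, -0.001]
wrist_force: [-0.9, -0.4, -2.4]
opening: 0.31
```

>>> servo_tool:
  plan:
    - [[0, 0, -0.02, 0, -1], [0, 0, -0.01, 0, -1], [0, 0, 0, 0, -1], [0, 0, 0, 0, -1], [0, 0, 0, 0, -1]]

```text
time_s: 10.05
eef_pos: [0.5512, 0.1004, 0.1909]
eef_rot: [0.0, 0.927, 0.375, 0.0]
wrist_force: [-0.1, -0.7, -1.3]
opening: 0.31
```

Run:
```python
from h import *
o=get_obs();print(o["eef_pos"],o["wrist_force"],o["opening"])
w=camera("wrist");s=camera("scene");t=camera("top")
cv2.imwrite("pics/j_w.png",w["img"]);cv2.imwrite("pics/j_s.png",s["img"]);cv2.imwrite("pics/j_t.png",t["img"])
for c,n in((w,"w"),(s,"s")):
    for th in("pin_tip","pin_grip"):print(n,th,[(d["conf"],d["centre"][0]*384,d["centre"][1]*512) for d in pinpoint(c,th)][:2])
cv2.imwrite("pics/j.png",np.hstack([cv2.resize(w["img"][60:300,80:400],(400,300)),cv2.resize(s["img"][110:230,250:410],(400,300),interpolation=2)]))
```

```text
[0.5512385  0.10037553 0.19086745] [-0.05689811 -0.74464753 -1.2504666 ] 0.31038336182978277
w pin_tip [(0.94, 270.6048, 467.4048), (0.79, 204.78719999999998, 248.6784)]
w pin_grip [(0.92, 258.3936, 246.9888), (0.92, 308.31359999999995, 455.5776)]
s pin_tip [(0.68, 176.40959999999998, 312.7808), (0.58, 247.18080000000003, 167.2192)]
s pin_grip [(0.74, 225.984, 144.9984), (0.59, 155.4816, 317.7984)]
```

View pics/j.png

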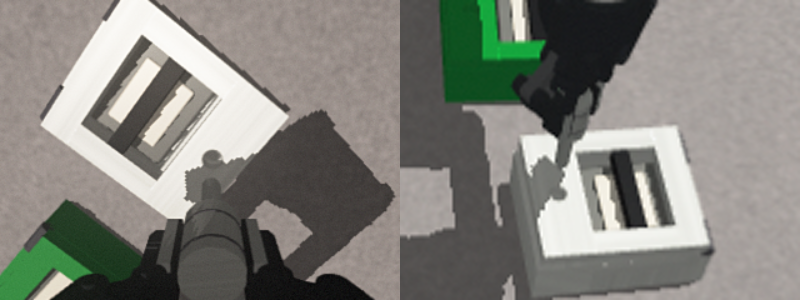

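Run:
```python
from h import *
w=camera("wrist");s=camera("scene")
o=get_obs();x,y,z=o["eef_pos"];print(x,y,z)
tip=z-.082
L=[[x,y,tip],[x,y,tip+.055],[x,y,tip+.099],[.5527,.1024,.0725],[.5525,.1015,.05]]
outs=[]
for c,(r0,r1,c0,c1) in((w,(160,290,180,330)),(s,(120,220,270,385))):
    p=proj(c,L);print(p.round(1))
    f=4; im=c["img"][r0:r1,c0:c1]; f=400/im.shape[1]
    im=cv2.resize(im,None,fx=f,fy=f,interpolation=2)
    outs.append(im.copy())
    for i,q in enumerate(p): cv2.circle(im,(int((q[0]+.5-c0)*f),int((q[1]+.5-r0)*f)),3,[(0,0,255),(0,255,255),(255,0,255),(0,255,0),(255,0,0)][i],-1)
    outs.append(im)
h=max(i.shape[0] for i in outs)
outs=[cv2.copyMakeBorder(i,0,h-i.shape[0],0,0,0) for i in outs]
cv2.imwrite("pics/k.png",np.hstack([outs[0],outs[1]]));cv2.imwrite("pics/k2.png",np.hstack([outs[2],outs[3]]))
```

```text
0.5508495339486237 0.10100697995414938 0.19043677656989702
[[246.9 204.7]
 [246.3 237.1]
 [245.5 280.7]
 [247.5 188.2]
 [248.1 181.9]]
[[314.2 176.8]
 [317.4 161.7]
 [320.1 148.4]
 [313.1 186.8]
 [311.5 192.2]]
```

View pics/k.png

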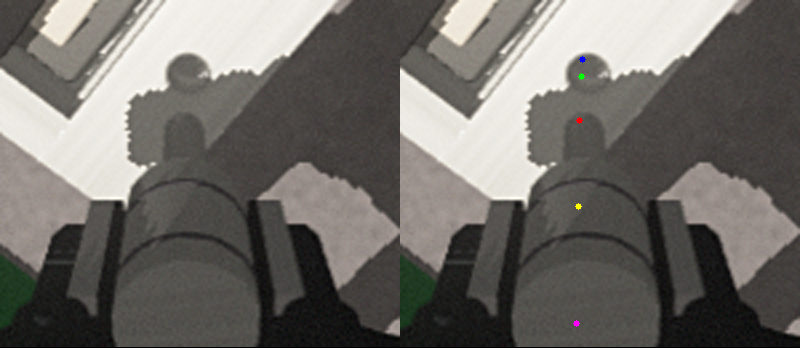

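View pics/k2.png

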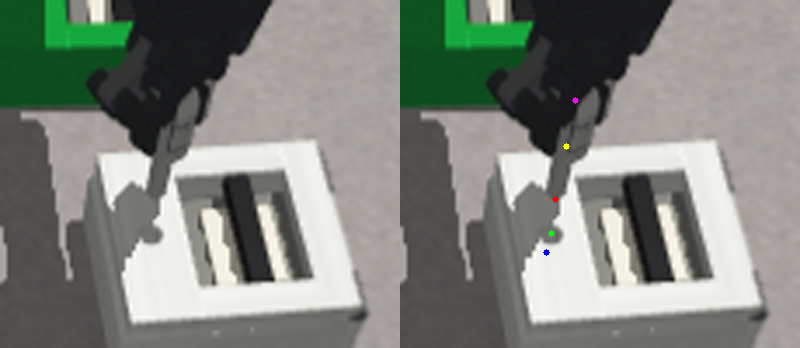

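>>> servo_tool:
  plan:
    - [[0.0015, 0.001, -0.015, 0, -1], [0, 0, -0.015, 0, -1], [0, 0, 0, 0, -1], [0, 0, 0, 0, -1]]

```text
time_s: 10.9
eef_pos: [0.5515, 0.1021, 0.1589]
eef_rot: [-0.001, 0.927, 0.375, -0.001]
wrist_force: [-0.8, -0.8, -0.1]
opening: 0.311
```

```bash
cat > k.py <<'E'
from h import *
import sys
w=camera("wrist");s=camera("scene");t=camera("top")
o=get_obs();x,y,z=o["eef_pos"];print(o["eef_pos"],o["eef_rot"],o["wrist_force"],o["opening"],o["time_s"])
tip=z-.082
L=[[x,y,tip],[x,y,tip+.055],[x,y,tip+.099],[.5527,.1024,.0725],[.5525,.1015,.05]]
outs=[]
for c,(r0,r1,c0,c1) in((w,(160,290,180,330)),(s,(120,220,270,385))):
    p=proj(c,L);print(p.round(1).tolist())
    im=c["img"][r0:r1,c0:c1]; f=400/im.shape[1]
    im=cv2.resize(im,None,fx=f,fy=f,interpolation=2)
    outs.append(im)
h=max(i.shape[0] for i in outs)
outs=[cv2.copyMakeBorder(i,0,h-i.shape[0],0,0,0) for i in outs]
cv2.imwrite(f"pics/{sys.argv[1]}.png",np.hstack(outs))
E
python3 k.py l
```

```text
[0.55266405 0.10201989 0.16064955] [1.37244273e-04 9.27012505e-01 3.75030262e-01 3.13919365e-04] [ 0.02661463  0.28138993 -1.20126571] 0.31056971000561795 11.05
[[248.3, 204.4], [247.9, 237.2], [247.4, 281.7], [248.0, 201.3], [248.7, 193.1]]
[[313.2, 185.2], [316.2, 170.8], [318.8, 158.2], [313.1, 186.8], [311.5, 192.2]]
```

View pics/l.png

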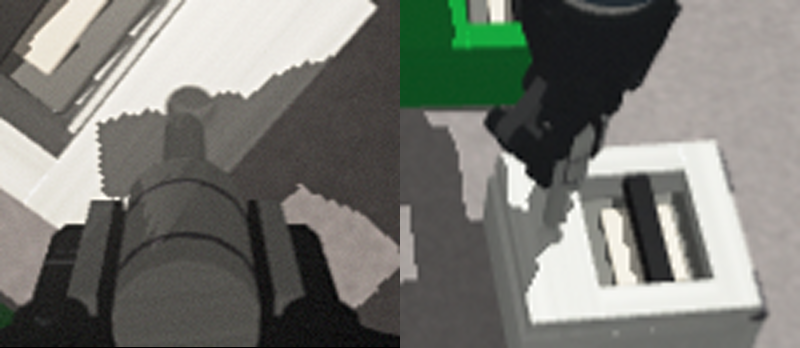

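```bash
cat > ov.py <<'E'
from h import *
import sys
def ov(c,r0,r1,c0,c1,f,x,y,tip,hole,dxy=(0,0)):
    im=cv2.resize(c["img"][r0:r1,c0:c1],None,fx=f,fy=f,interpolation=2)
    a=np.linspace(0,2*np.pi,60)
    def circ(X,Y,Z,r,col):
        p=proj(c,np.c_[X+r*np.cos(a),Y+r*np.sin(a),np.full(60,Z)])+dxy
        cv2.polylines(im,[np.int32((p+.5-[c0,r0])*f)],True,col,1)
    circ(x,y,tip,.003,(0,0,255));circ(x,y,tip+.01,.006,(0,0,255));circ(x,y,tip+.055,.014,(0,255,255));circ(x,y,tip+.099,.014,(255,0,255))
    circ(*hole,.0075,(0,255,0))
    return im
E
python3 - <<'E'
from ov import *
w=camera("wrist")
o=get_obs();x,y,z=o["eef_pos"]
cv2.imwrite("pics/m.png",ov(w,160,310,170,330,5,x,y,z-.082,(.5527,.1024,.0722)))
E
```

```text
(no output)
```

View pics/m.png

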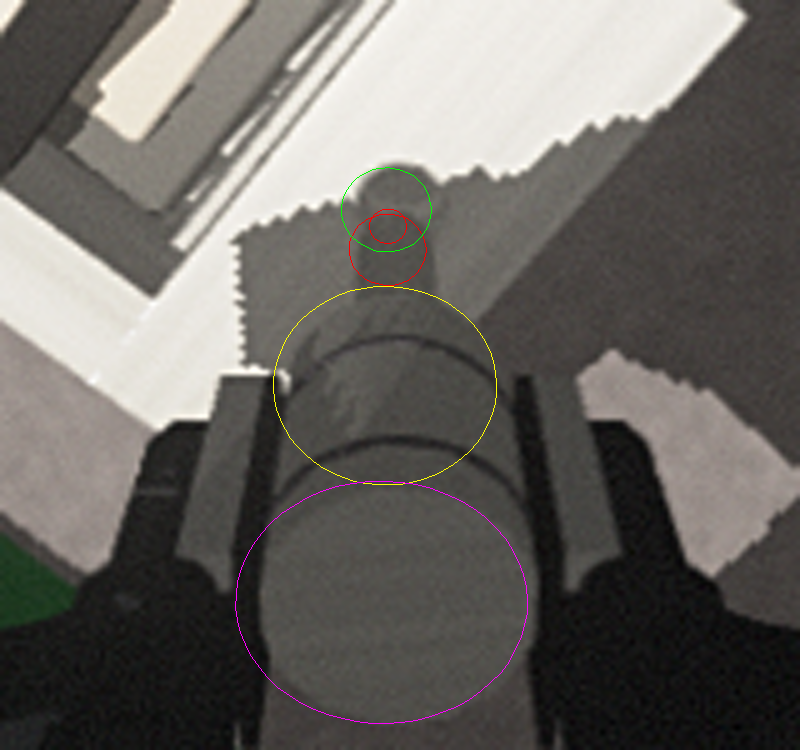

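>>> servo_tool:
  plan:
    - [[0.001, 0.0005, 0, 0, -1], [0, 0, -0.004, 0, -1], [0, 0, -0.004, 0, -1], [0, 0, -0.004, 0, -1], [0, 0, -0.004, 0, -1], [0, 0, 0, 0, -1]]

```text
time_s: 11.7
eef_pos: [0.5528, 0.1025, 0.1434]
eef_rot: [-0.0, 0.927, 0.375, -0.001]
wrist_force: [-0.6, -0.6, -1.9]
opening: 0.313
```

```bash
python3 k.py n
```

```text
[0.55336869 0.10254281 0.14431648] [-4.17053279e-06  9.27017525e-01  3.75018011e-01  1.19138500e-05] [-0.75815468  0.43035542 -1.0672483 ] 0.31146146856437296 11.85
[[247.6, 204.6], [247.1, 237.2], [246.4, 281.4], [247.1, 210.1], [247.9, 200.7]]
[[312.7, 189.5], [315.6, 175.5], [318.1, 163.3], [313.1, 186.8], [311.5, 192.2]]
```

View pics/n.png

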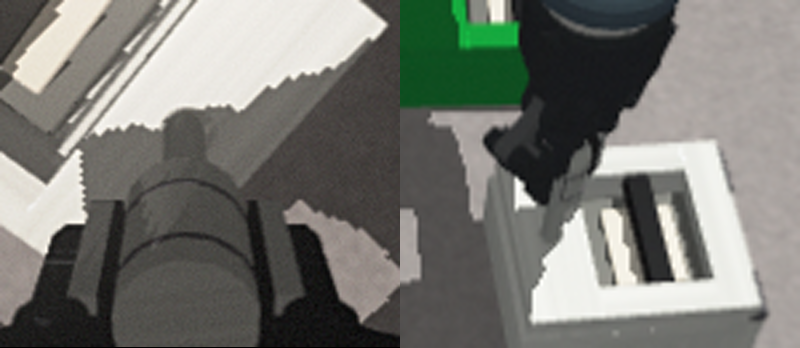

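>>> servo_tool:
  plan:
    - [[0, 0, -0.004, 0, -1], [0, 0, -0.004, 0, -1], [0, 0, -0.004, 0, -1], [0, 0, 0, 0, -1], [0, 0, 0, 0, -1]]

```text
time_s: 12.35
eef_pos: [0.5532, 0.1025, 0.1321]
eef_rot: [-0.0, 0.927, 0.375, -0.0]
wrist_force: [0.4, 0.4, -1.8]
opening: 0.308
```

```bash
python3 k.py o
```

```text
[0.55336163 0.10255739 0.13241735] [-9.39069095e-06  9.27027049e-01  3.74994462e-01  5.42529278e-05] [-0.24472029 -0.17110644 -2.35529904] 0.31168911733976024 12.5
[[247.2, 204.6], [246.6, 237.1], [245.8, 281.0], [246.5, 216.5], [247.4, 206.0]]
[[312.1, 192.4], [314.9, 178.7], [317.4, 166.7], [313.1, 186.8], [311.5, 192.2]]
```

View pics/o.png

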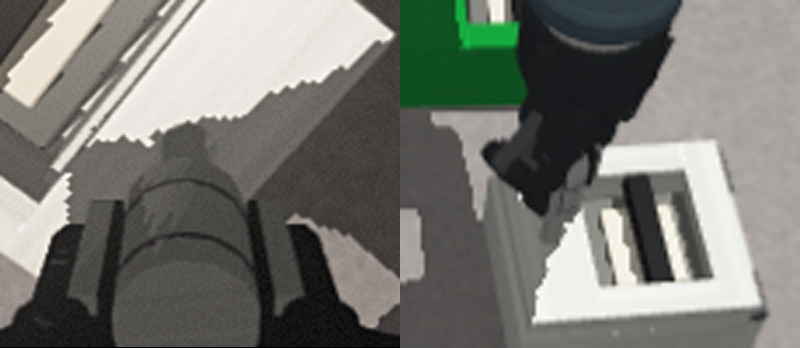

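>>> servo_tool:
  plan:
    - [[0, -0.0005, -0.005, 0, -1], [0, 0, -0.005, 0, -1], [0, 0, -0.005, 0, -1], [0, 0, -0.005, 0, -1], [0, 0, -0.005, 0, -1], [0, 0, 0, 0, -1]]

```text
time_s: 13.1
eef_pos: [0.5531, 0.1018, 0.1064]
eef_rot: [0.0, 0.927, 0.375, -0.0]
wrist_force: [1.4, -1.1, -2.4]
opening: 0.309
```

>>> servo_tool:
  plan:
    - [[0, 0, -0.003, 0, -1], [0, 0, -0.003, 0, -1], [0, 0, -0.002, 0, -1], [0, 0, 0, 0, -1]]

```text
time_s: 13.5
eef_pos: [0.5534, 0.102, 0.0993]
eef_rot: [0.0, 0.927, 0.375, 0.0]
wrist_force: [0.5, -0.3, 1.3]
opening: 0.312
```

>>> servo_tool:
  plan:
    - [[0, 0, -0.002, 0, -1], [0, 0, -0.002, 0, -1], [0, 0, 0, 0, -1]]

```text
time_s: 13.8
eef_pos: [0.5536, 0.1017, 0.0954]
eef_rot: [0.0, 0.927, 0.375, 0.0]
wrist_force: [-0.5, -3.0, 3.9]
opening: 0.31
```

>>> servo_tool:
  plan:
    - [[0, 0, -0.001, 0, -1], [0, 0, -0.001, 0, -1], [0, 0, 0, 0, -1]]

```text
time_s: 14.1
eef_pos: [0.5536, 0.1017, 0.0936]
eef_rot: [0.0, 0.927, 0.375, 0.0]
wrist_force: [-1.5, -4.2, 4.3]
opening: 0.309
```

>>> servo_tool:
  plan:
    - [[0, 0, -0.001, 0, -1], [0, 0, 0, 0, -1]]

```text
time_s: 14.3
eef_pos: [0.5537, 0.1017, 0.0929]
eef_rot: [0.0, 0.927, 0.375, 0.0]
wrist_force: [-1.7, -3.9, 7.2]
opening: 0.31
```

>>> servo_tool:
  plan:
    - [[0, 0, -0.001, 0, -1], [0, 0, 0, 0, -1]]

```text
time_s: 14.5
eef_pos: [0.5538, 0.1017, 0.0928]
eef_rot: [0.0, 0.927, 0.375, 0.0]
wrist_force: [-5.1, -4.7, 14.4]
opening: 0.31
```

>>> servo_tool:
  plan:
    - [[0, 0, -0.001, 0, -1], [0, 0, 0, 0, -1]]

```text
time_s: 14.7
eef_pos: [0.5539, 0.1017, 0.0926]
eef_rot: [0.001, 0.927, 0.375, 0.0]
wrist_force: [-7.5, -5.4, 20.7]
opening: 0.314
```

```bash
python3 k.py p
```

```text
[0.55382665 0.10167335 0.09262207] [5.45536842e-04 9.26959929e-01 3.75159882e-01 2.36415097e-04] [-8.04618649 -5.14498736 20.85474788] 0.30965144419589985 14.85
[[247.0, 204.7], [246.4, 237.1], [245.7, 280.8], [244.2, 243.0], [245.4, 227.6]]
[[309.8, 201.8], [312.4, 188.9], [314.8, 177.7], [313.1, 186.8], [311.5, 192.2]]
```

View pics/p.png

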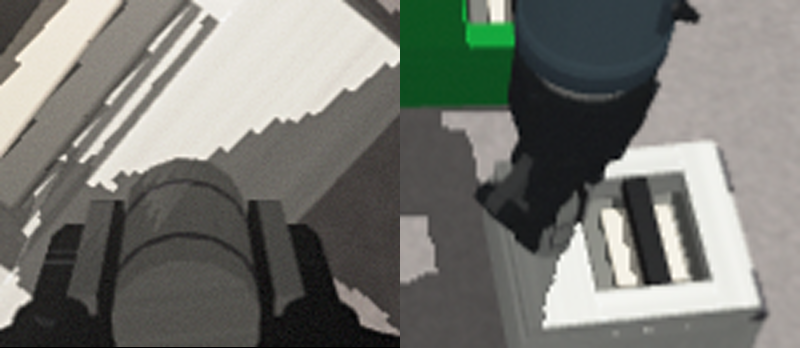

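>>> servo_tool:
  plan:
    - [[-0.001, -0.0005, 0, 0, -1], [0, 0, 0, 0, -1], [0, 0, 0, 0, -1]]

```text
time_s: 15.15
eef_pos: [0.5537, 0.1016, 0.0927]
eef_rot: [0.001, 0.927, 0.375, 0.001]
wrist_force: [-4.3, -2.7, 16.8]
opening: 0.313
```

Run:
```python
from h import *
s=camera("scene");t=camera("top");o=get_obs();print(o["eef_pos"],o["wrist_force"],o["torque"],o["opening"],o["time_s"])
# predicted leaf -y edge corners for q=0 and 0.055
bh=np.array([.5525,.1015]);ex=np.array([.996,.09]);ey=np.array([-.09,.996]);hg=bh+.118*ey
for c,n,(r0,r1,c0,c1) in((s,"s",(140,240,285,385)),(t,"t",(135,235,130,230))):
    im=cv2.resize(c["img"][r0:r1,c0:c1],None,fx=4,fy=4,interpolation=2)
    for q,col in((0,(0,0,255)),(.055,(0,200,0))):
        pts=[]
        for sx in(-.06,.06):
            v=hg+sx*ex-ey*(.14*np.cos(q)-.014*np.sin(q)); pts.append([*v,.052+.14*np.sin(q)+.014*np.cos(q)])
        p=proj(c,pts);cv2.polylines(im,[np.int32((p+.5-[c0,r0])*4)],False,col,1)
    cv2.imwrite(f"pics/q_{n}.png",im)
a=cv2.imread("pics/q_s.png");b=cv2.imread("pics/q_t.png");cv2.imwrite("pics/q.png",np.hstack([a,b]))
```

```text
[0.55367416 0.10158931 0.09266232] [-4.2301035  -2.47109632 17.9014771 ] [-0.50905863  0.68184605 -0.01403597] 0.30282278174901955 15.25
```

View pics/q.png

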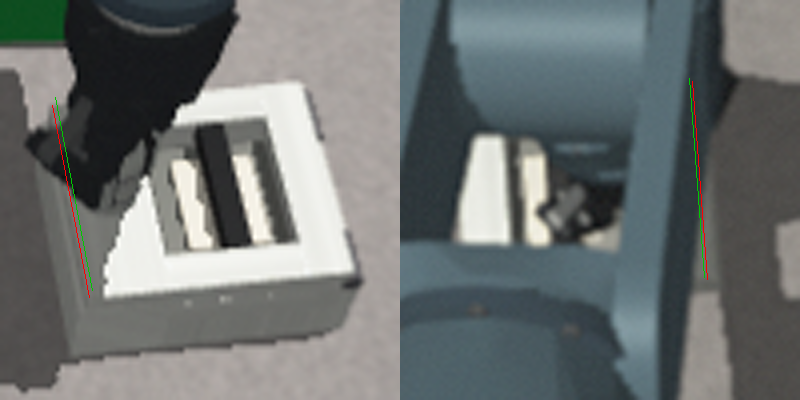

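>>> servo_tool:
  plan:
    - [[0, 0, 0, 0, -1], [0, 0, 0, 0, -1], [0, 0, 0, 0, -1], [0, 0, 0, 0, -1]]

```text
time_s: 15.65
eef_pos: [0.5537, 0.1016, 0.0927]
eef_rot: [0.001, 0.927, 0.375, 0.001]
wrist_force: [-4.0, -2.7, 17.3]
opening: 0.31
```

Run:
```python
from bench import *
o=get_obs();print(o["eef_pos"],o["wrist_force"],o["opening"])
if o["wrist_force"][2]>12: print(hand_in())
```

```text
[0.55367131 0.10159197 0.09267068] [-4.01015872 -2.70396281 17.28613188] 0.30985786073364585
the job is handed in; nothing more can be done
None
```

I closed the leaf from behind, took the plain cylindrical-headed pin from the rack and pushed it through the leaf into the base. I handed in at about 15.7 s with the arm still gripping the pin and pressing it down with about 17 N.

**Last checks:**
- **Leaf shut:** the tool sank about 6.7 mm after the head touched the leaf (about 6.5 mm was expected), then hit a hard stop. The leaf's visible corner matched the shut prediction in the scene camera. That corner is only good to a millimetre or two and was partly hidden by the gripper. In the top view the arm hid the pin hole.
- **Pin home:** judged from the height at which I gripped it in the rack, the tip is at about 11 mm above the bench, which is the fully home height.
- **Side force:** about 5 N remained on the pin, so it is touching the side of a hole. The hard stop and tool height did not point to a jam.

**Disagreements:**
- **Hole position:** the wrist camera put the leaf hole about 1.5 mm further on than the fixed cameras did. I shifted the pin about 1 mm and it went in without any rise in force.
- **Blue look-alike pin:** it stood upright in the first pictures and was lying down later. The tool had not gone near it, so it seems to have tipped over by itself.

The T-handled and ball-headed pins still stood in the rack when I lifted mine. I saw no bench item shifted in the later pictures, but I did not measure their positions again at the end.

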